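Set the ultrasonic cleaner warming and open its concentrate bottle

TASK

Get the ultrasonic cleaner ready for a batch of frames: press its keys one at a time, first red (power), then blue (timer), then yellow (heater), and do not press the green start key, since no concentrate is in yet. Then open the blue concentrate bottle standing in its steel bracket: push its white safety cap down, twist it anticlockwise until it is free, lift it straight up and finish still holding it in the gripper, upright and about 5 cm above the open mouth; do not put it down or let go. Leave the bottle standing in its bracket and do not disturb the spectacles, their case or the spray bottle.

Things in the scene. Friction and masses are not known exactly. Their poses are not given: they have to be found in the camera images.
- cleaner: Ultrasonic cleaner, white box fixed to the bench, 190 mm deep (x), 250 mm wide (y), black lid at 148 mm (handle to 159 mm). Origin: centre of its underside; x points from the key panel to the back. The grey front panel (-x) slopes 0.2 rad; four keys 45 mm apart: red, blue, yellow, green from +y to -y. A steel rim 35 mm behind the key centres stands 9 mm above the key tops, the lid 17 mm.
- key_power_top (a point): Centre of the top face of the red key (power). The key sinks along the panel's normal (0.2 rad from vertical, leaning to the cleaner's -x), and straight down presses it too.
- key_timer_top (a point): Centre of the top face of the blue key (timer). The key sinks along the panel's normal (0.2 rad from vertical, leaning to the cleaner's -x), and straight down presses it too.
- key_heater_top (a point): Centre of the top face of the yellow key (heater). The key sinks along the panel's normal (0.2 rad from vertical, leaning to the cleaner's -x), and straight down presses it too.
- key_start_top (a point): Centre of the top face of the green key (start; not to be pressed). The key sinks along the panel's normal (0.2 rad from vertical, leaning to the cleaner's -x), and straight down presses it too.
- key_power (a joint): Travel of the red key in m: 0 up, 0.005 fully down; its spring gives 1.2 N at first and 4 N fully down, and it springs back. It counts as pressed below the last 1.5 mm (over 0.0035) while every other key is up.
- key_timer (a joint): Travel of the blue key in m: 0 up, 0.005 fully down; its spring gives 1.2 N at first and 4 N fully down, and it springs back. It counts as pressed below the last 1.5 mm (over 0.0035) while every other key is up.
- key_heater (a joint): Travel of the yellow key in m: 0 up, 0.005 fully down; its spring gives 1.2 N at first and 4 N fully down, and it springs back. It counts as pressed below the last 1.5 mm (over 0.0035) while every other key is up.
- key_start (a joint): Travel of the green key in m: 0 up, 0.005 fully down; its spring gives 1.2 N at first and 4 N fully down, and it springs back. It counts as pressed below the last 1.5 mm (over 0.0035) while every other key is up.
- bracket: Steel bottle bracket fixed to the bench: square cup 81 mm by 81 mm outside, 73 mm inside, 50 mm high, floor 4 mm above the bench, on a 135 mm by 81 mm foot plate. Origin: centre of its underside. Its cup keeps the square bottle from turning (about 0.04 rad of play).
- bottle: Blue square bottle, loose, standing in the bracket, 70 mm by 70 mm, body 108 mm high, sloping shoulder up to a collar of radius 21.5 mm with its top at 134 mm, about 0.55 kg. Origin: centre of its underside, z up; at rest it stands 4 mm above the bench. The neck above the collar is 29 mm wide and carries three lugs, to radius 19 mm.
- mouth (a point): Centre of the bottle's open mouth, at the top of its neck, 155 mm above the bottle's underside (hidden in the cap until it is off).
- cap: White ribbed round push-and-turn safety cap, loose, locked on the bottle; 46 mm in diameter, 32 mm high, 40 g. Origin: centre of the underside of its skirt, z up. Locked, it sits at z = 139 mm in the bottle's frame, 5 mm above the collar, its x (orange mark on top) along the bottle's x; it then turns only about 0.1 rad and does not lift. Can be gripped across any diameter.
- cap_spring (a joint): Spring disc inside the cap that rests on the bottle's mouth: about 0 when locked, grows in m as the cap is pressed, to 0.005 where the skirt meets the collar (hard stop); -0.003 when the cap is off. Pressing takes 6 N at the start and 1.5 N more per mm, 13.5 N at the stop.
- cap_top (a point): Centre of the cap's flat top, 32 mm above its origin. Turning: pressed down at least 3 mm (4 mm is comfortable) and kept down, the cap turns anticlockwise seen from above; free after 1.05 rad, end stop after 1.3 rad (1.15 to 1.2 rad is a good turn). It then lifts straight off, its inner lugs passing between those of the neck; it is clear of the neck once raised 16 mm above its locked height.
- glasses: Bystander: folded brown spectacles, 140 mm wide (y), 25 mm deep, 45 mm high, standing on their rims. Origin: underside, centre.
- case: Bystander: dark spectacle case, 62 mm (x) by 160 mm (y) by 45 mm. Origin: centre of the underside.
- spray: Bystander: lens spray bottle, 44 mm in diameter, 137 mm high. Origin: centre of the underside.
Mind the look-alikes: they are no part of the job. Several things have the shape of the cap; the one meant has the colours described above.

How it is judged:
By the outcome, as a careful person would: the job done as asked, in the order asked, and still so for the second after the job is handed in, while the arm keeps its last pose, push and grip.
It also fails if it takes over 54 s, if anything falls off the work surface, if the arm or the gripper's body presses on something with over 40 N, if the wrist force passes 120 N, or if a joint passes its speed limit or range.

ROBOT

A 6-joint arm with a two-finger parallel gripper is mounted at the origin on the work surface. World frame = base frame: x ahead of the robot, y to its left, z up, the work surface at z = 0. Lengths are in m, angles in rad, forces in N, time in s.
With the tool pointing down it reaches from about 0.35 to 0.875 m from the base axis. Payload 15.5 kg.
Tool frame: the origin (TCP) lies where the fingers leave the gripper's body, on its centre line; the fingertips stand 73 mm ahead of it and the grasp point (between the pads) lies 54 mm ahead of it; z points along the fingers, y is the line along which they close (so a half turn about z gives the same grasp; the last joint's range is limited). The gripper opens to 85 mm and grips with 20 to 120 N. Pads are 22 mm wide; open, the fingers measure 114 mm over their backs; the gripper's body (76 mm by 85 mm) begins 54 mm behind the grasp point. The pads swing forward as they close: fully open they stand 13 mm farther back than shut.
Start: joints at [-1.282, 0.494, 1.345, -0, 1.302, -0.096], TCP at [0.235, -0.579, 0.304] pointing down, gripper open.
Joint ranges: [-2.91, 2.91], [-0.82, 2.16], [0.22, 2.67], [-1.22, 4.37], [0.12, 2.79], [-3.08, 3.08]. Speed limits (rad/s): [1.89, 1.89, 2.57, 3.01, 3.01, 3.01].

INTERFACE

Orientations are given as a unit quaternion [w, x, y, z].
In Python, from workcell import ctrl gives the robot as it stands.
- The arm moves only by the tool drive_tool, never from a script. Its argument "steps" is one flat list of numbers, 5 for each row, row after row: the closure, from 0 (fully open) to 1 (shut), then the shift along the tool's x, y, z in mm, then the turn about the tool's z in rad. A call has 1 to 8 rows; each row is the pose to reach, as a shift and turn from the pose commanded when the call began, along the tool's axes at that moment; what a row does not reach only later rows make up. A row lasts 1/12 s, in which the tool goes at most 41.7 mm and 7.16 degrees, less where a joint would pass 70% of its speed; a pose out of reach is approached as far as the arm can. A call with a gripper value outside its range is refused whole. The fingers move at their own pace and stop on an object; "newtons" is the grip in N (left out, the last holds). Time passes only in rows, so rows that repeat a pose let the fingers close. It gives the time, the measured TCP pose, the force, the opening and the grip force at its end, in the units of the state.
- ctrl.read_state(): the state, without advancing time (a new reading comes with each control period).
- ctrl.snapshot(name): name is "scene" or "top" or "wrist"; returns the picture (420x560x3 uint8, red, green, blue); there is no depth.
- ctrl.camera_model(name): a dict with "intrinsics" (3x3 intrinsics, pixels), "world_from_camera" (4x4, takes a point from camera to world coordinates); the wrist camera has in their place "mount" (4x4, takes a point from camera to tool coordinates, whose origin is the TCP and whose axes are the flange's). Camera axes: x right, y up, looking along -z (the intrinsics and any distortion apply to the point x, -y, -z); pixel columns grow to the right and rows downward; lengths in m; the calibration is good to about 2 mm. A picture is of the moment at which its call begins: read the wrist's pose just before it. camera_model takes no time and is no camera call.
- ctrl.job_done(): hands the job in; it is judged then, once.
Trained networks look in the newest picture that a camera, given by its name, has taken for a name from the list of things; names that differ only in an ending like _2 or _b are one class to them, and where a whole thing is asked for, a point or a joint stands for the part that bears it (a point fixed in the world has none). Each returns a list of dicts, best first, with "confidence" (0 to 1); they miss things now and then, are a little off and sometimes report something else, mostly with a low value. They report only what shows in the picture. A call takes as long as a camera call. They do not tell look-alikes from the thing itself.
- ctrl.boxes_of(target, camera): "centre" ([x, y, z] in m, in the coordinates of the camera as it stood for that picture, good to about 4 mm: the middle of the surface that is visible of it).
- ctrl.mark_of(target, camera): "centre" ([x, y, z] in m, in the coordinates of the camera as it stood for that picture, good to about 4 mm: a listed point, or the origin of a listed thing).
The state is a dict: "clock": time; "joint_pos": joint angles; "qvel": joint speeds; "joint_torque": joint torques, N m; "position": TCP position; "ee_rot": TCP orientation; "wrist_force": force on the tool from outside, world axes, zero at the start; "ft_torque": the same for the moment, N m; "grip_width": opening from 0.0 (shut) to 1.0 (fully open); "finger_force": force on a finger pad.
Only numpy, scipy, OpenCV 4.12 (cv2) and the standard library are available. Lean on these libraries where they do the work, as an engineer would, in place of code of your own. Each camera call takes 0.05 s, during which the arm holds its last target. There are 200 camera calls.

## Working session

There is one attempt and no reset: what is moved stays moved. The work goes in short steps, Python scripts to look and compute and a tool call to move; the robot and the scene stay as the last step left them, time stands still between calls to the robot, and variables do not carry over. Pictures are saved under pics/ and viewed, at most 10 in all, crops included, and the job is handed in when it is done.

Besides the shell and the picture viewer there is one more tool, called after "Request:" by a JSON object that holds its "api" and its "payload". drive_tool: Moves the arm, as the interface text tells. Its arguments: {"type":"object","properties":{"steps":{"type":"array","items":{"type":"number"}},"newtons":{"type":"number"}},"required":["steps"]}

```bash
mkdir -p pics; cat > h.py <<'E'
import numpy as np, cv2
from scipy.spatial.transform import Rotation as R
from workcell import ctrl
def T():
    s=ctrl.read_state(); q=s["ee_rot"]; M=np.eye(4); M[:3,:3]=R.from_quat([q[1],q[2],q[3],q[0]]).as_matrix(); M[:3,3]=s["position"]; return M
def cam(n):
    m=ctrl.camera_model(n); return T()@np.array(m["mount"]) if n=="wrist" else np.array(m["world_from_camera"])
def snap(n,f=None):
    W=cam(n); p=ctrl.snapshot(n)
    if f: cv2.imwrite("pics/"+f,p[:,:,::-1])
    return W,p
def look(W,n,names,fn=None):
    for t in names:
        for d in (fn or ctrl.mark_of)(t,n)[:4]:
            c=np.array(d["centre"]); print(n,t,round(d["confidence"],2),np.round((W@np.r_[c,1])[:3],4))
E
python3 - <<'E'
from h import *
for n in ["scene","top"]:
    W,p=snap(n,n+"0.png"); print(n,ctrl.camera_model(n)["intrinsics"],ctrl.camera_model(n).keys(),np.round(W,3).tolist())
    look(W,n,["key_power_top","key_heater_top","cap_top","bottle","cleaner","bracket","spray","case","glasses"])
print(ctrl.camera_model("wrist")); print(np.round(T(),3))
a=cv2.imread("pics/scene0.png");b=cv2.imread("pics/top0.png")
cv2.imwrite("pics/both.png",cv2.resize(np.vstack([a,b]),(400,600)))
E
```

```text
scene [[435.06735877   0.         285.25174745]
 [  0.         435.06735877 208.76792453]
 [  0.           0.           1.        ]] dict_keys(['intrinsics', 'world_from_camera']) [[0.579, -0.65, 0.493, 1.078], [0.815, 0.468, -0.34, -0.36], [-0.01, 0.599, 0.801, 0.954], [0.0, 0.0, 0.0, 1.0]]
scene key_power_top 0.75 [ 0.5453 -0.2394  0.1549]
scene key_power_top 0.39 [0.5031 0.3288 0.1264]
scene key_power_top 0.29 [ 0.545  -0.2388  0.0048]
scene key_heater_top 0.42 [0.5212 0.2358 0.1288]
scene cap_top 0.75 [ 0.5412 -0.3412  0.0333]
scene cap_top 0.71 [ 0.5505 -0.2377  0.1779]
scene bottle 0.71 [ 0.5493 -0.2413  0.0037]
scene bottle 0.57 [0.523  0.2365 0.1291]
scene cleaner 0.77 [ 0.5887  0.2761 -0.003 ]
scene bracket 0.7 [ 0.5456 -0.2357  0.0026]
scene spray 0.84 [ 0.438  -0.0101  0.0013]
scene spray 0.52 [ 0.5443 -0.2401  0.1539]
scene case 0.78 [0.7153 0.0085 0.0032]
scene glasses 0.56 [ 0.5644  0.0152 -0.0023]
top [[520.39056738   0.         273.76259748]
 [  0.         520.39056738 202.77547337]
 [  0.           0.           1.        ]] dict_keys(['intrinsics', 'world_from_camera
[... 456 characters left out ...]
5 -0.014  -0.0005]
top case 0.8 [0.7174 0.0043 0.0029]
{'intrinsics': array([[339.59626465,   0.        , 280.38812204],
       [  0.        , 339.59626465, 209.79314116],
       [  0.        ,   0.        ,   1.        ]]), 'mount': array([[-8.31433066e-04,  9.66100601e-01,  2.58164556e-01,
         6.54146652e-02],
       [ 9.99999482e-01,  6.51838911e-04,  7.81248501e-04,
         3.43727339e-04],
       [ 5.86482943e-04,  2.58165072e-01, -9.66100643e-01,
        -7.00195345e-02],
       [ 0.00000000e+00,  0.00000000e+00,  0.00000000e+00,
         1.00000000e+00]])}
[[ 0.927  0.375 -0.     0.235]
 [ 0.375 -0.927  0.    -0.579]
 [-0.    -0.    -1.     0.304]
 [ 0.     0.     0.     1.   ]]
```

View pics/scene0.png

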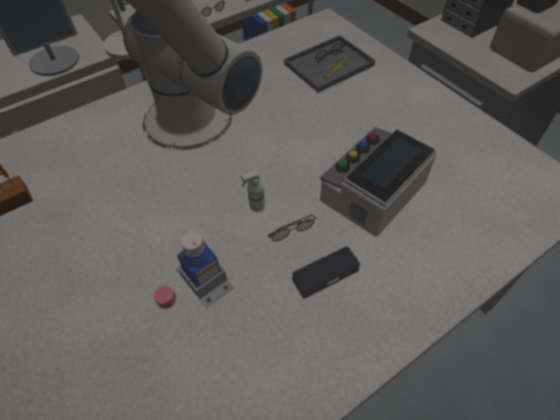

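View pics/top0.png

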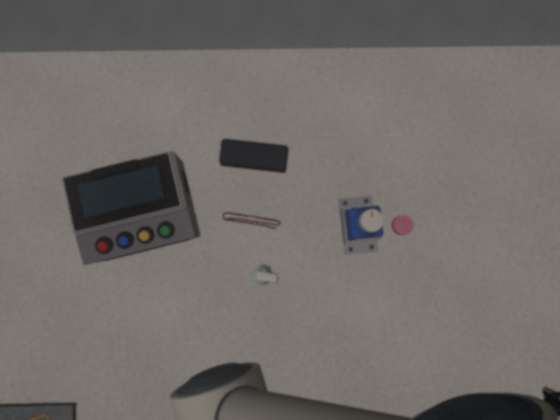

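The scene picture shows the cleaner at right with keys near (343–372, 137–165), and the bottle with the white cap at (192,243). The pink look-alike cap is at (165,296). In the top view the keys run red (104,245), blue (124,240), yellow (145,235), green (166,230), and the white cap is at (371,220).

```bash
cat >> h.py <<'E'
def blobs(p,nm,box=None):
    hsv=cv2.cvtColor(p,cv2.COLOR_RGB2HSV); r={"red":[(0,8),(172,180)],"yellow":[(18,32)],"green":[(45,85)],"blue":[(105,125)],"orange":[(4,20)]}[nm]
    m=sum(cv2.inRange(hsv,(a,110,50),(b,255,255)) for a,b in r)
    if box: k=np.zeros_like(m); k[box[1]:box[3],box[0]:box[2]]=1; m=m*k
    n,_,st,c=cv2.connectedComponentsWithStats(m); o=np.argsort(-st[1:,4])[:3]+1
    return [(int(st[i,4]),np.round(c[i],1)) for i in o if st[i,4]>8]
def ray(W,n,px):
    K=np.array(ctrl.camera_model(n)["intrinsics"]); d=np.linalg.inv(K)@[px[0],px[1],1]; d=W[:3,:3]@[d[0],-d[1],-d[2]]; return W[:3,3],d/np.linalg.norm(d)
def tri(a,b):
    (o,d),(p,e)=a,b; s=np.linalg.lstsq(np.c_[d,-e],p-o,rcond=None)[0]; x,y=o+s[0]*d,p+s[1]*e; return np.round((x+y)/2,4),round(np.linalg.norm(x-y),4)
def atz(W,n,px,z):
    o,d=ray(W,n,px); return np.round(o+d*(z-o[2])/d[2],4)
def go(*pts):
    M=T(); print("tool mm:",[np.round(M[:3,:3].T@(np.array(p)-M[:3,3])*1e3,1).tolist() for p in pts])
E
python3 - <<'E'
from h import *
s=cv2.imread("pics/scene0.png")[:,:,::-1];t=cv2.imread("pics/top0.png")[:,:,::-1]
for c in ["red","blue","yellow","green"]:
    a=blobs(np.ascontiguousarray(s),c,(330,120,390,175));b=blobs(np.ascontiguousarray(t),c,(85,215,185,265)); print(c,a,b)
    if a and b: print(tri(ray(cam("scene"),"scene",a[0][1]),ray(cam("top"),"top",b[0][1])))
go([.54,-.25,.39],[.51,.28,.35])
E
```

```text
red [(32, array([372.7, 135.1]))] [(99, array([102.2, 245.7]))]
(array([0.5055, 0.3244, 0.1294]), np.float64(0.0026))
blue [(32, array([362.9, 144.1]))] [(90, array([123. , 240.5]))]
(array([0.5157, 0.2806, 0.1293]), np.float64(0.0023))
yellow [(46, array([353. , 153.5]))] [(108, array([143.8, 235.3]))]
(array([0.5261, 0.237 , 0.1288]), np.float64(0.0026))
green [] [(53, array([164.3, 230.1]))]
tool mm: [[406.7, -190.6, -86.2], [577.8, -693.1, -46.2]]
```

Request:
{"api": "drive_tool", "payload": {"steps": [0,407,-191,-86,0,0,407,-191,-86,0,0,407,-191,-86,0,0,407,-191,-86,0,0,407,-191,-86,0,0,407,-191,-86,0,0,407,-191,-86,0,0,407,-191,-86,0]}}

```text
clock: 1.67
position: [0.4581, -0.3374, 0.3671]
ee_rot: [0.0, 0.982, 0.191, 0.0]
wrist_force: [-0.6, -1.1, -0.2]
grip_width: 0.996
finger_force: 0.0
```

```bash
python3 - <<'E'
from h import *
print(T()[:3,3]); go([.54,-.25,.39])
E
```

```text
[ 0.45812343 -0.33737825  0.36707633]
tool mm: [[108.7, -50.3, -22.9]]
```

Request:
{"api": "drive_tool", "payload": {"steps": [0,107,-49,-23,0,0,107,-49,-23,0,0,107,-49,-23,0,0,107,-49,-23,0,0,107,-49,-23,0]}}

```text
clock: 2.08
position: [0.539, -0.252, 0.3897]
ee_rot: [0.0, 0.981, 0.193, 0.0]
wrist_force: [-0.7, -0.2, -0.2]
grip_width: 0.999
finger_force: 0.0
```

```bash
python3 - <<'E'
from h import *
W,p=snap("wrist","w1.png"); print(np.round(T()[:3,3],4)); look(W,"wrist",["cap_top","cap","bottle","bracket"])
print(blobs(p,"orange"))
go([.511,.29,.35])
E
```

```text
[ 0.5381 -0.2531  0.3894]
wrist cap_top 0.98 [ 0.5475 -0.2389  0.1727]
wrist cap_top 0.89 [ 0.5444 -0.3419  0.0306]
wrist cap 0.96 [ 0.546 -0.341 -0.   ]
wrist cap 0.86 [ 0.5455 -0.2369  0.1449]
wrist bottle 0.66 [ 0.5474 -0.2398  0.0066]
[(43, array([274.5, 170.3])), (23, array([351.8, 187.4])), (18, array([38.5, 39.4]))]
tool mm: [[179.3, -514.7, 39.4]]
```

View pics/w1.png

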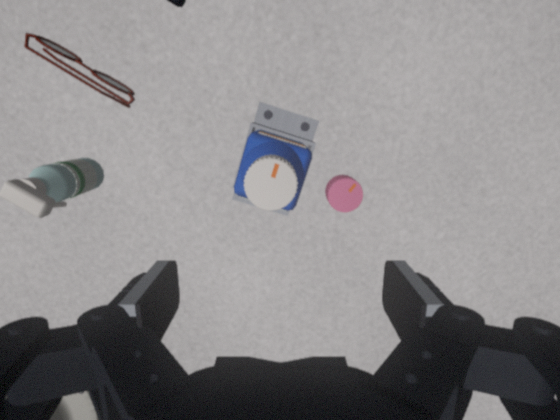

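The wrist view shows the white cap at about (271,183), with its orange mark at (274,170). The pink look-alike is at (345,194), clear of the cap.

Request:
{"api": "drive_tool", "payload": {"steps": [1,179,-515,39,0,1,179,-515,39,0,1,179,-515,39,0,1,179,-515,39,0,1,179,-515,39,0,1,179,-515,39,0,1,179,-515,39,0,1,179,-515,39,0]}}

```text
clock: 3.0
position: [0.5206, 0.0795, 0.3657]
ee_rot: [0.0, 0.982, 0.19, 0.0]
wrist_force: [1.3, 0.4, -0.8]
grip_width: -0.003
finger_force: 0.0
```

```bash
python3 - <<'E'
from h import *
go([.511,.29,.35])
p=cv2.imread("pics/w1.png"); h=cv2.cvtColor(p,cv2.COLOR_BGR2HSV); m=cv2.inRange(h,(0,0,165),(180,60,255)); k=np.zeros_like(m);k[140:225,235:310]=1
c,r=cv2.minEnclosingCircle(max(cv2.findContours(m*k,0,2)[0],key=len)); print("cap px",c,r)
# wrist pose at w1
import json
M=np.eye(4);M[:3,:3]=T()[:3,:3];M[:3,3]=[.5381,-.2531,.3894];W=M@ctrl.camera_model("wrist")["mount"]
print(atz(W,"wrist",c,.175),atz(W,"wrist",(274.5,170.3),.175), T()[:3,3])
E
```

```text
tool mm: [[69.8, -198.8, 15.7]]
cap px (272.0, 196.5) 46.10053253173828
[ 0.5366 -0.2461  0.175 ] [ 0.5584 -0.2398  0.175 ] [0.52057314 0.07950273 0.36570537]
```

Request:
{"api": "drive_tool", "payload": {"steps": [1,69,-198,16,0,1,69,-198,16,0,1,69,-198,16,0,1,69,-198,16,0,1,69,-198,16,0,1,69,-198,16,0]}}

```text
clock: 3.5
position: [0.51, 0.2928, 0.3489]
ee_rot: [-0.001, 0.981, 0.192, -0.0]
wrist_force: [-1.6, -0.8, -1.2]
grip_width: -0.001
finger_force: 0.0
```

```bash
python3 - <<'E'
from h import *
W,p=snap("wrist","w2.png"); print(np.round(T()[:3,3],4)); look(W,"wrist",["key_power_top","key_timer_top","key_heater_top","key_start_top"])
for c in ["red","blue","yellow","green"]: b=blobs(p,c); print(c,b[:2],atz(W,"wrist",b[0][1],.129) if b else '')
go([.5055,.3244,.24],[.5055,.3244,.195])
E
```

```text
[0.5103 0.2905 0.349 ]
wrist key_power_top 0.75 [0.5008 0.3214 0.1304]
wrist key_power_top 0.53 [0.5112 0.2806 0.1288]
wrist key_timer_top 0.84 [0.5116 0.279  0.1291]
wrist key_timer_top 0.57 [0.5039 0.319  0.1329]
wrist key_heater_top 0.92 [0.5274 0.233  0.1327]
wrist key_start_top 0.67 [0.532  0.1956 0.1297]
red [(501, array([243.7, 188.4]))] [0.5045 0.3253 0.129 ]
blue [(503, array([294.3, 196.2]))] [0.5147 0.2819 0.129 ]
yellow [(521, array([344.6, 204. ])), (10, array([  2.8, 375.2]))] [0.5249 0.2382 0.129 ]
green [(440, array([394.2, 211.8]))] [0.535  0.1946 0.129 ]
tool mm: [[9.0, -37.4, 109.8], [9.0, -37.4, 154.8]]
```

View pics/w2.png

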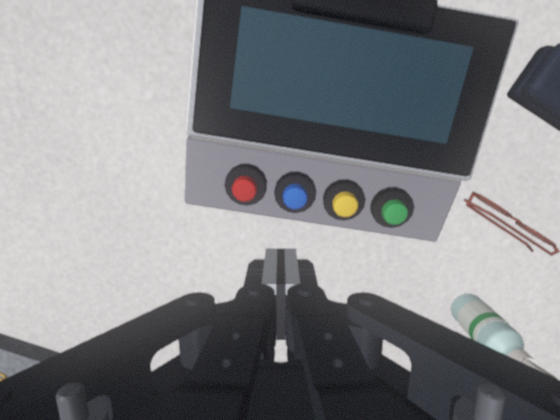

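Closed fingers in view; the keys are at (244,188), (294,196), (345,204), (394,212), consistent with the triangulation.

Request:
{"api": "drive_tool", "payload": {"steps": [1,5,-37,110,0,1,5,-37,110,0,1,5,-37,110,0,1,5,-37,138,0,1,5,-37,143,0,1,5,-37,147,0,1,5,-37,150,0,1,5,-37,150,0]}}

```text
clock: 4.42
position: [0.5023, 0.3234, 0.201]
ee_rot: [-0.0, 0.982, 0.191, 0.001]
wrist_force: [-2.7, -2.9, 3.5]
grip_width: -0.002
finger_force: 1.7
```

```bash
python3 - <<'E'
from h import *
print(np.round(T()[:3,3],4),ctrl.read_state()["wrist_force"]); go([.505,.325,.202])
E
```

```text
[0.5023 0.3234 0.201 ] [-2.73892201 -2.93415615  3.49883987]
tool mm: [[3.1, -0.4, -1.0]]
```

Request:
{"api": "drive_tool", "payload": {"steps": [1,0,0,1,0,1,0,0,2,0,1,0,0,2,0]}}

```text
clock: 4.67
position: [0.5025, 0.324, 0.1998]
ee_rot: [-0.0, 0.982, 0.191, 0.002]
wrist_force: [-3.0, -5.9, 17.6]
grip_width: -0.002
finger_force: 8.8
```

Request:
{"api": "drive_tool", "payload": {"steps": [1,0,0,1,0,1,0,0,2,0,1,0,0,2,0]}}

```text
clock: 4.92
position: [0.5026, 0.324, 0.1991]
ee_rot: [-0.0, 0.982, 0.191, 0.002]
wrist_force: [-8.9, -11.2, 37.6]
grip_width: 0.002
finger_force: 19.6
```

Request:
{"api": "drive_tool", "payload": {"steps": [1,0,0,-4,0,1,0,0,-5,0,1,0,0,-5,0,1,0,0,-5,0]}}

```text
clock: 5.25
position: [0.5022, 0.3243, 0.2015]
ee_rot: [-0.0, 0.982, 0.191, 0.001]
wrist_force: [1.8, -0.6, 3.9]
grip_width: 0.001
finger_force: 1.6
```

Request:
{"api": "drive_tool", "payload": {"steps": [1,0,0,-2,0,1,0,0,-2,0,1,0,0,-2,0]}}

```text
clock: 5.5
position: [0.5018, 0.3242, 0.2028]
ee_rot: [-0.0, 0.982, 0.191, 0.0]
wrist_force: [1.8, 0.1, 2.7]
grip_width: 0.001
finger_force: 1.2
```

Request:
{"api": "drive_tool", "payload": {"steps": [1,0,0,-2,0,1,0,0,-2,0,1,0,0,-2,0]}}

```text
clock: 5.75
position: [0.5014, 0.3241, 0.2047]
ee_rot: [0.0, 0.982, 0.191, -0.0]
wrist_force: [0.3, 0.4, 1.2]
grip_width: 0.005
finger_force: 0.7
```

Request:
{"api": "drive_tool", "payload": {"steps": [1,0,0,-8,0,1,0,0,-8,0,1,0,0,-8,0]}}

```text
clock: 6.0
position: [0.5017, 0.3242, 0.2132]
ee_rot: [-0.0, 0.982, 0.191, 0.0]
wrist_force: [-0.5, 0.2, 0.3]
grip_width: 0.002
finger_force: 0.0
```

Spring readings show a full press: contact at TCP z≈0.205, stop at ≈0.200. Blue is next.

Request:
{"api": "drive_tool", "payload": {"steps": [1,-7,44,0,0,1,-7,44,0,0,1,-7,44,0,0,1,-7,44,6,0,1,-7,44,10,0,1,-7,44,13,0,1,-7,44,15,0,1,-7,44,15,0]}}

```text
clock: 6.67
position: [0.5119, 0.2815, 0.1991]
ee_rot: [-0.0, 0.981, 0.192, 0.001]
wrist_force: [-7.4, -5.9, 33.1]
grip_width: 0.0
finger_force: 16.9
```

Request:
{"api": "drive_tool", "payload": {"steps": [1,0,0,-8,0,1,0,0,-15,0,1,0,0,-15,0,1,0,0,-15,0]}}

```text
clock: 7.0
position: [0.5115, 0.2811, 0.2126]
ee_rot: [-0.0, 0.982, 0.191, 0.0]
wrist_force: [-0.0, -0.8, -0.1]
grip_width: -0.001
finger_force: 0.0
```

Request:
{"api": "drive_tool", "payload": {"steps": [1,-7,44,0,0,1,-7,44,0,0,1,-7,44,0,0,1,-7,44,6,0,1,-7,44,10,0,1,-7,44,13,0,1,-7,44,14,0,1,-7,44,14,0]}}

```text
clock: 7.67
position: [0.5218, 0.238, 0.1994]
ee_rot: [-0.0, 0.981, 0.192, 0.001]
wrist_force: [-4.1, -2.9, 21.6]
grip_width: -0.002
finger_force: 11.3
```

Request:
{"api": "drive_tool", "payload": {"steps": [1,0,0,-20,0,1,0,0,-60,0,1,0,0,-100,0,1,0,0,-140,0,0,0,0,-160,0,0,0,0,-160,0]}}

```text
clock: 8.17
position: [0.5227, 0.2385, 0.3633]
ee_rot: [-0.001, 0.981, 0.192, 0.004]
wrist_force: [0.4, -0.2, 0.2]
grip_width: 0.272
finger_force: 0.0
```

```bash
python3 - <<'E'
from h import *
go([.53,-.25,.36]); print(np.round(ctrl.read_state()["joint_pos"],3),ctrl.read_state()["grip_width"])
E
```

```text
tool mm: [[-177.1, 455.4, 2.2]]
[0.324 0.367 1.392 0.    1.375 1.509] 0.27226193570282187
```

Request:
{"api": "drive_tool", "payload": {"steps": [0,-177,455,2,0,0,-177,455,2,0,0,-177,455,2,0,0,-177,455,2,0,0,-177,455,2,0,0,-177,455,2,0,0,-177,455,2,0,0,-177,455,2,0]}}

```text
clock: 8.83
position: [0.5258, -0.0973, 0.3564]
ee_rot: [-0.0, 0.981, 0.192, -0.0]
wrist_force: [2.0, 0.6, 0.0]
grip_width: 0.996
finger_force: 0.0
```

```bash
python3 - <<'E'
from h import *
go([.53,-.25,.36])
E
```

```text
tool mm: [[-53.5, 143.1, -3.7]]
```

Request:
{"api": "drive_tool", "payload": {"steps": [0,-53,142,-4,0,0,-53,142,-4,0,0,-53,142,-4,0,0,-53,142,-4,0,0,-53,142,-4,0,0,-53,142,-4,0]}}

```text
clock: 9.33
position: [0.5303, -0.2483, 0.36]
ee_rot: [-0.001, 0.982, 0.19, -0.001]
wrist_force: [-0.6, 0.4, -0.2]
grip_width: 0.998
finger_force: 0.0
```

```bash
python3 - <<'E'
from h import *
W,p=snap("wrist","w3.png"); print(np.round(T()[:3,3],4)); look(W,"wrist",["cap_top"])
K=ctrl.camera_model("wrist")["intrinsics"]
q=np.linalg.inv(W)@[.548,-.2405,.175,1]; u=K@[q[0],-q[1],-q[2]]; u=u[:2]/u[2]; r=K[0,0]*.023/-q[2]; print("pred",u,r)
g=cv2.medianBlur(cv2.cvtColor(p,cv2.COLOR_RGB2GRAY),5); c=cv2.HoughCircles(g,cv2.HOUGH_GRADIENT,1,80,param1=80,param2=12,minRadius=int(r*.85),maxRadius=int(r*1.15))
for x in (c[0][:6] if c is not None else []): print(x,atz(W,"wrist",x[:2],.175))
print(blobs(p,"orange"))
x0,y0=int(u[0])-75,int(u[1])-60; cv2.imwrite("pics/w3c.png",cv2.resize(p[max(y0,0):y0+120,x0:x0+150,::-1],None,fx=4,fy=4)); print(x0,y0)
E
```

```text
[ 0.5303 -0.2472  0.3602]
wrist cap_top 0.77 [ 0.5429 -0.3451  0.0309]
wrist cap_top 0.76 [ 0.5467 -0.2379  0.1727]
pred [279.71358142 181.60221112] 30.246423995281276
[279.5 181.5  28.9] [ 0.548  -0.2403  0.175 ]
[ 38.5 188.5  27.9] [ 0.4741 -0.0712  0.175 ]
[152.5 301.5  25.7] [ 0.4136 -0.1795  0.175 ]
[74.5 35.5 33.4] [ 0.5895 -0.0726  0.175 ]
[407.5 301.5  25.7] [ 0.4936 -0.3776  0.175 ]
[(57, array([283.3, 166.8])), (30, array([27. , 28.9])), (27, array([363.8, 186. ]))]
204 121
```

View pics/w3c.png

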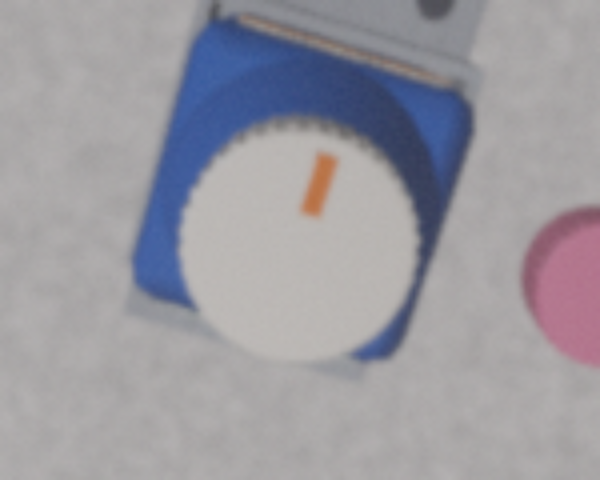

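The crop confirms the white cap at (280,181) in the picture, giving (0.548, -0.2404, 0.174), with nothing in the way of the fingers.

```bash
python3 - <<'E'
from h import *
go([.548,-.2404,.26],[.548,-.2404,.213])
E
```

```text
tool mm: [[18.7, 1.1, 100.5], [18.7, 1.2, 147.5]]
```

Request:
{"api": "drive_tool", "payload": {"steps": [0,19,1,100,0,0,19,1,100,0,0,19,1,100,0,0,19,1,120,0,0,19,1,135,0,0,19,1,147,0,0,19,1,147,0]}}

```text
clock: 10.02
position: [0.5476, -0.2392, 0.2119]
ee_rot: [-0.001, 0.981, 0.192, -0.002]
wrist_force: [-0.8, 0.6, 0.3]
grip_width: 1.001
finger_force: 0.0
```

Request:
{"api": "drive_tool", "payload": {"steps": [0.3,0,0,0,0,0.4,0,0,0,0,0.5,0,0,0,0,0.6,0,0,0,0,0.6,0,0,0,0,0.6,0,0,0,0], "newtons": 20}}

```text
clock: 10.52
position: [0.5486, -0.2412, 0.2153]
ee_rot: [0.0, 0.982, 0.191, 0.001]
wrist_force: [-0.1, 2.4, 6.3]
grip_width: 0.534
finger_force: 24.1
```

Request:
{"api": "drive_tool", "payload": {"steps": [1,0,0,0,0,1,0,0,0,0,1,0,0,0,0], "newtons": 80}}

```text
clock: 10.77
position: [0.5486, -0.2413, 0.2153]
ee_rot: [0.0, 0.982, 0.191, 0.001]
wrist_force: [0.2, 3.2, 6.2]
grip_width: 0.523
finger_force: 80.3
```

Request:
{"api": "drive_tool", "payload": {"steps": [1,0,0,1,0,1,0,0,2,0,1,0,0,2,0]}}

```text
clock: 11.02
position: [0.5487, -0.2412, 0.2133]
ee_rot: [0.0, 0.982, 0.191, 0.001]
wrist_force: [-1.0, 3.1, 9.1]
grip_width: 0.522
finger_force: 80.5
```

Request:
{"api": "drive_tool", "payload": {"steps": [1,0,0,1,0,1,0,0,2.3,0,1,0,0,2.3,0]}}

```text
clock: 11.27
position: [0.5487, -0.2412, 0.2112]
ee_rot: [0.0, 0.982, 0.191, 0.001]
wrist_force: [-1.2, 4.2, 13.0]
grip_width: 0.517
finger_force: 80.7
```

Request:
{"api": "drive_tool", "payload": {"steps": [1,0,0,0,-0.08,1,0,0,0,-0.16,1,0,0,0,-0.24,1,0,0,0,-0.32,1,0,0,0,-0.4,1,0,0,0,-0.48,1,0,0,0,-0.56,1,0,0,0,-0.6]}}

```text
clock: 11.93
position: [0.5487, -0.2412, 0.2114]
ee_rot: [0.001, 0.88, 0.475, 0.001]
wrist_force: [-2.1, 5.5, 12.8]
grip_width: 0.526
finger_force: 81.0
```

```bash
python3 - <<'E'
from h import *
s=ctrl.read_state(); print(np.round(s["ft_torque"],2),np.round(s["joint_pos"],2),np.arctan2(*T()[[1,0],[0,0]]))
E
```

```text
[ 0.84  0.31 -0.17] [-0.51  0.56  1.52  0.    1.07  0.07] 0.9893724086659267
```

Request:
{"api": "drive_tool", "payload": {"steps": [1,0,0,0,-0.08,1,0,0,0,-0.16,1,0,0,0,-0.24,1,0,0,0,-0.32,1,0,0,0,-0.4,1,0,0,0,-0.48,1,0,0,0,-0.56,1,0,0,0,-0.6]}}

```text
clock: 12.6
position: [0.5483, -0.241, 0.2112]
ee_rot: [0.0, 0.701, 0.714, 0.0]
wrist_force: [-4.6, 5.0, 14.4]
grip_width: 0.518
finger_force: 81.1
```

```bash
python3 - <<'E'
from h import *
s=ctrl.read_state(); print(np.round(s["ft_torque"],2),np.arctan2(*T()[[1,0],[0,0]]))
W,p=snap("wrist","w4.png"); print(blobs(p,"orange",(150,100,420,420)))
cv2.imwrite("pics/w4c.png",cv2.resize(p[120:420,130:430,::-1],(600,600)))
E
```

```text
[ 0.95  0.72 -0.17] 1.5893364364646698
[(298, array([291.6, 279.7]))]
```

View pics/w4c.png

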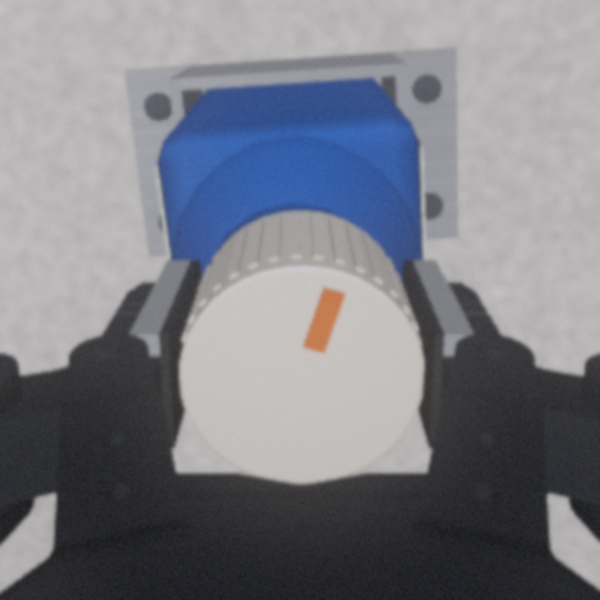

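The mark keeps its angle to the gripper, so the cap has turned about 1.2 rad with it. The bottle hasn't turned in its bracket. Now the lift.

Request:
{"api": "drive_tool", "payload": {"steps": [1,0,0,-2,0,1,0,0,-4,0,1,0,0,-6,0,1,0,0,-9,0,1,0,0,-12,0,1,0,0,-12,0]}}

```text
clock: 13.15
position: [0.5485, -0.2414, 0.2227]
ee_rot: [0.0, 0.702, 0.712, 0.0]
wrist_force: [-1.4, 1.6, 2.1]
grip_width: 0.521
finger_force: 81.5
```

Request:
{"api": "drive_tool", "payload": {"steps": [1,0,0,-5,0,1,0,0,-12,0,1,0,0,-20,0,1,0,0,-30,0,1,0,0,-42,0,1,0,0,-52,0,1,0,0,-58,0,1,0,0,-58,0]}}

```text
clock: 13.82
position: [0.5489, -0.2416, 0.2819]
ee_rot: [0.001, 0.702, 0.712, 0.0]
wrist_force: [-0.5, -0.7, -0.6]
grip_width: 0.518
finger_force: 81.5
```

```bash
python3 - <<'E'
from h import *
W,p=snap("scene","s2.png"); look(W,"scene",["cap","cap_top","mouth","bottle"])
W2,q=snap("wrist","w5.png"); look(W2,"wrist",["cap","mouth"]); print(T()[:3,3])
a=cv2.resize(p[200:320,130:270,::-1],(700,600)); cv2.imwrite("pics/s2c.png",a)
E
```

```text
scene cap 0.82 [ 0.5485 -0.3398  0.0007]
scene cap 0.57 [ 0.4333 -0.0088  0.0012]
scene cap 0.52 [ 0.5566 -0.2392  0.2101]
scene cap_top 0.61 [ 0.5402 -0.343   0.027 ]
scene cap_top 0.6 [ 0.5515 -0.2435  0.2439]
scene mouth 0.68 [ 0.5462 -0.2392  0.1559]
scene bottle 0.86 [ 0.5467 -0.2394  0.0056]
scene bottle 0.62 [ 0.5451 -0.2393 -0.0008]
wrist cap 0.94 [ 0.5485 -0.2414  0.2083]
wrist mouth 0.77 [ 0.5431 -0.2429  0.1591]
[ 0.54827963 -0.24124446  0.27963665]
```

View pics/s2c.png

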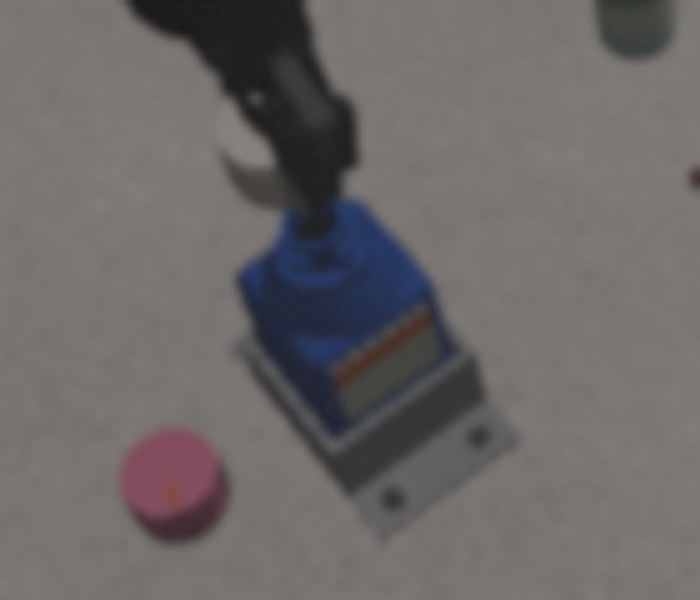

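View pics/w5.png

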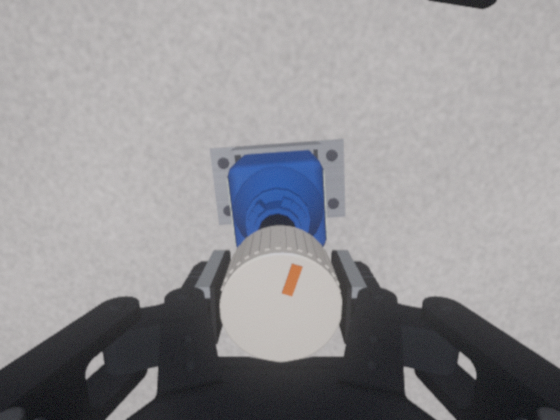

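The cap is held upright at (280,290) in the wrist view. Its underside is at z≈0.209, about 5 cm above the open mouth at 0.159 (seen at 277,220), and the bottle still stands in its bracket. Handing in.

```bash
python3 -c "
from workcell import ctrl; print(ctrl.job_done())"
```

```text
the job is handed in; nothing more can be done
None
```

I pressed the red, blue and yellow keys in that order and left green alone; the cap is off and held upright about 5 cm above the open bottle, which still stands in its bracket, and the job was handed in at about 14 s with no verdict returned.

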